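Turn a ball dish to the reader post

TASK

Turn the selector on the lamp controller to the green dot first. Then lift the white dish by its black handle bar straight up off the reading stand, about 8 cm, and only in the air turn it a quarter turn so that its orange tab faces the green-capped post, keeping the dish level over the light window and the blue ball in the middle of the dish. Finish while still holding it there in the gripper, square to the stand; do not put it down, and leave the vial, bottle and beaker standing where they are.

Things in the scene. Friction and masses are not known exactly. Their poses are not given: they have to be found in the camera images.
- selector (a joint): Angle (rad) of the black bar knob on the lamp controller, growing as it turns clockwise seen from above; range 0 to 1.9. It clicks into four detents at 0.05, 0.65, 1.25 and 1.85; the larger green dot is at 1.25, small white dots mark the others. It starts between 0 and 0.72, as a rule clicked into the first or second detent. The light spring detents (about 0.07 N m to pass) pull it into the nearest one when it is let go.
- selector_grip (a point): Point on the knob's vertical axis at the height to grip it, 87 mm above the bench, 8 mm below the knob's top. The grip is an upright bar 44 mm long (this frame's x axis, which turns with the knob), 14 mm thick (y) and 32 mm high, on a disc 46 mm across. A white line on the bar marks its pointer end, which is the -x end. The controller is a fixed 140 x 140 x 50 mm light grey box with a dark blue-grey top.
- stand: Fixed grey reading stand, a slab 200 (x) x 300 (y) x 30 mm high; origin at the centre of its underside on the bench. The posts stand on its y axis, at +125 and -125 mm. At the start the dish stands near the middle with its tab along the stand's +x, within about 10 degrees.
- window (a point): Centre of the round pale yellow light window (132 mm across) in the top of the stand, 30 mm above the bench.
- green_post: Fixed reader post with the green cap, 26 mm across and 50 mm high, standing on the stand at one end of the stand's y axis, either +y or -y; a like post with a grey cap stands at the other end. Origin at the centre of its underside.
- dish: Loose white round dish, 92 mm across and 18 mm high, about 0.25 kg, its floor sloping 8 degrees down to the middle, with a steel and black bail handle over it; origin at the centre of its underside, z up, x towards the orange tab, y along the handle bar.
- dish_grip (a point): Centre of the dish's black handle bar, 92 mm above the dish's underside on its axis. The bar is 104 mm long (y), 10 mm thick (x) and 14 mm high (z), with 50 mm of free space under it above the ball; steel legs at both ends, 94 mm apart inside.
- dish_middle (a point): Middle of the dish's floor, on its axis, 6 mm above its underside.
- dish_tab (a point): Point on the orange tab (22 mm wide, 5 mm thick) that sticks out from the rim along the dish's +x, 60 mm from the axis, 14.5 mm above the dish's underside; the tab ends 69 mm from the axis.
- ball_center (a point): Centre of the loose blue ceramic ball, 28 mm across, about 70 g, which lies in the middle of the dish and rolls easily.
- vial_center (a point): Centre of a loose amber vial with a black cap, 22 mm across, 48 mm high; leave it standing.
- bottle_center (a point): Centre of a loose clear jar with an orange cap, 64 mm across, 130 mm high; leave it standing.
- beaker_center (a point): Centre of a loose glass beaker, 60 mm across, 70 mm high; leave it standing.
There are look-alikes about, which are no part of the job. Leave any brown, turquoise or yellow look-alike of the dish alone.

How it is judged:
By the outcome, as a careful person would: the job done as asked, in the order asked, and still so for the second after the job is handed in, while the arm keeps its last pose, push and grip.
It also fails if it takes over 51 s, if anything falls off the work surface, if the arm or the gripper's body presses on something with over 40 N, if the wrist force passes 120 N, or if a joint passes its speed limit or range.

ROBOT

A 6-joint arm with a two-finger parallel gripper is mounted at the origin on the work surface. World frame = base frame: x ahead of the robot, y to its left, z up, the work surface at z = 0. Lengths are in m, angles in rad, forces in N, time in s.
With the tool pointing down it reaches from about 0.25 to 0.725 m from the base axis. Payload 4 kg.
Tool frame: the origin (TCP) lies at the very end of the fingers, on their centre line; the grasp point (between the pads) lies 19 mm behind it; x points along the fingers, z is the direction in which the jaws open and shut, and the axes are right-handed (so a half turn about x gives the same grasp; the last joint's range is limited). The gripper opens to 85 mm and grips with 20 to 120 N. Pads are 22 mm wide; open, the fingers measure 114 mm over their backs; the gripper's body (76 mm by 85 mm) begins 54 mm behind the grasp point. The pads swing forward as they close: fully open they stand 13 mm farther back than shut.
Start: joints at [1.168, 0.241, 0.005, 1.335, 0, 1.571], TCP at [0.196, 0.46, 0.231] pointing down, gripper open.
Joint ranges: [-2.72, 2.72], [-1.05, 1.87], [-1.09, 1.28], [-1.99, 2.15], [-1.42, 1.44], [-3.14, 3.14]. Speed limits (rad/s): [2.79, 2.79, 3.14, 3.14, 3.14, 3.14].

INTERFACE

Orientations are given as a unit quaternion [x, y, z, w].
In Python, from workcell import bot gives the robot as it stands.
- The arm moves only by the tool step_arm, never from a script. Its argument "series" is a list of rows, each an object of numbers: "x", "y", "z": the shift along the world's x, y, z in cm; "twist": the turn about the world's z in degrees; "jaw": the finger opening in cm, from 0 to 8.54. In form: [{"x": .., "y": .., "z": .., "twist": .., "jaw": ..}, ...]. A call has 1 to 10 rows; each row is the pose to reach, as a shift and turn from the pose measured when the call began; what a row does not reach only later rows make up. A row lasts 1/12 s, in which the tool goes at most 41.7 mm and 7.16 degrees, less where a joint would pass 70% of its speed; a pose out of reach is approached as far as the arm can. A call with a gripper value outside its range is refused whole. The fingers move at their own pace and stop on an object; the grip force is fixed at half the most. Time passes only in rows, so rows that repeat a pose let the fingers close. It gives the time, the measured TCP pose, the force and the opening at its end, in the units of the state.
- bot.get_obs(): the state, without advancing time (a new reading comes with each control period).
- bot.camera(name): name is "scene" or "top" or "wrist"; returns (picture, depth): 480x640x3 uint8, red, green, blue; 480x640 float32, m along the optical axis (not along the pixel's ray), 0 where there is no reading.
- bot.camera_info(name): a dict with "camera_matrix" (3x3 intrinsics, pixels), "R" (3x3) and "t" (3): a world point X has camera coordinates R X + t; the wrist camera has in their place "mount" (4x4, takes a point from camera to tool coordinates, whose origin is the TCP and whose axes are the tool frame's). Camera axes: x right, y down, z forward; pixel columns grow to the right and rows downward; lengths in m; the calibration is good to about 2 mm. A picture is of the moment at which its call begins: read the wrist's pose just before it. camera_info takes no time and is no camera call.
- bot.job_done(): hands the job in, once; it reports no verdict.
The state is a dict: "clock": time; "joint_pos": joint angles; "joint_vel": joint speeds; "tau": joint torques, N m; "eef_pos": TCP position; "tool_rot": TCP orientation; "ft_force": force on the tool from outside, world axes, zero at the start; "ft_torque": the same for the moment, N m; "grip_width": finger opening in m.
Only numpy, scipy, OpenCV 4.12 (cv2) and the standard library are available. Lean on these libraries where they do the work, as an engineer would, in place of code of your own. Each camera call takes 0.05 s, during which the arm holds its last target.

## Working session

There is one attempt and no reset: what is moved stays moved. The work goes in short steps, Python scripts to look and compute and a tool call to move; the robot and the scene stay as the last step left them, time stands still between calls to the robot, and variables do not carry over. Pictures are saved under pics/ and viewed, and the job is handed in when it is done.

Besides the shell and the picture viewer there is one more tool, called after ">>>" as a command line: name --argument value ..., lists and objects as JSON in quotes. step_arm: Moves the arm, as the interface text tells. Its arguments: {"type":"object","properties":{"series":{"type":"array","items":{"type":"object","properties":{"x":{"type":"number"},"y":{"type":"number"},"z":{"type":"number"},"twist":{"type":"number"},"jaw":{"type":"number"}}}}},"required":["series"]}

```bash
ls; mkdir -p pics; cat > h.py <<'E'
import numpy as np, cv2
from workcell import bot
def snap(n,tag):
    im,d=bot.camera(n); cv2.imwrite(f'pics/{tag}.png',im[:,:,::-1]); np.savez(f'{tag}.npz',im=im,d=d); return im,d
def ray(n,u,v):
    c=bot.camera_info(n);K=np.array(c['camera_matrix']);R=np.array(c['R']);t=np.array(c['t'])
    return -R.T@t, R.T@np.linalg.inv(K)@np.array([u,v,1.])
def onplane(n,u,v,z):
    o,d=ray(n,u,v); return o+d*(z-o[2])/d[2]
def proj(n,X):
    c=bot.camera_info(n);p=np.array(c['camera_matrix'])@(np.array(c['R'])@np.array(X)+np.array(c['t'])); return p[:2]/p[2]
def pts(n,d):
    c=bot.camera_info(n);K=np.array(c['camera_matrix']);R=np.array(c['R']);t=np.array(c['t'])
    v,u=np.mgrid[0:480,0:640]; q=np.stack([(u-K[0,2])/K[0,0]*d,(v-K[1,2])/K[1,1]*d,d],-1)
    return (q-t)@R
E
python3 - <<'E'
from h import *
for n in ('scene','top'): snap(n,n+'0')
o=bot.get_obs(); print(o)
for n in ('scene','top'): print(bot.camera_info(n))
E
```

```text
pics
{'clock': 0.1, 'joint_pos': array([ 1.16797507e+00,  2.41345623e-01,  3.89604767e-03,  1.33518816e+00,
       -5.50351482e-06,  1.57081681e+00]), 'joint_vel': array([ 0.00151986, -0.00086361,  0.00293892,  0.0014796 , -0.00197768,
        0.00100776]), 'tau': array([ 6.94004939e-04, -3.73138261e+01,  2.53009611e+01,  1.08470515e-02,
        2.98269100e-06,  4.33541800e-06]), 'eef_pos': array([0.19579639, 0.45947926, 0.23051214]), 'tool_rot': array([-0.39022123,  0.5904643 ,  0.38950007,  0.58938017]), 'ft_force': array([-0.27602365,  0.64828232, -0.18023998]), 'ft_torque': array([0.02260544, 0.00903978, 0.02431645]), 'grip_width': 0.08533185163852063}
{'camera_matrix': array([[562.3181192 ,   0.        , 304.69088608],
       [  0.        , 562.3181192 , 236.70720873],
       [  0.        ,   0.        ,   1.        ]]), 'R': array([[ 0.63599642,  0.77166896,  0.00596441],
       [ 0.58200955, -0.4745785 , -0.66033335],
       [-0.50672817,  0.42344099, -0.75094893]]), 't': array([-0.34644408, -0.23206782,  1.46410666])}
{'camera_matrix': array([[441.61856102,   0.        , 324.40277989],
       [  0.        , 441.61856102, 232.56969796],
       [  0.        ,   0.        ,   1.        ]]), 'R': array([[-0.0204459 , -0.99978065, -0.00454086],
       [-0.99250846,  0.02084395, -0.12038474],
       [ 0.12045299,  0.00204547, -0.99271693]]), 't': array([-0.0059875 ,  0.55148665,  0.93539494])}
```

View pics/scene0.png

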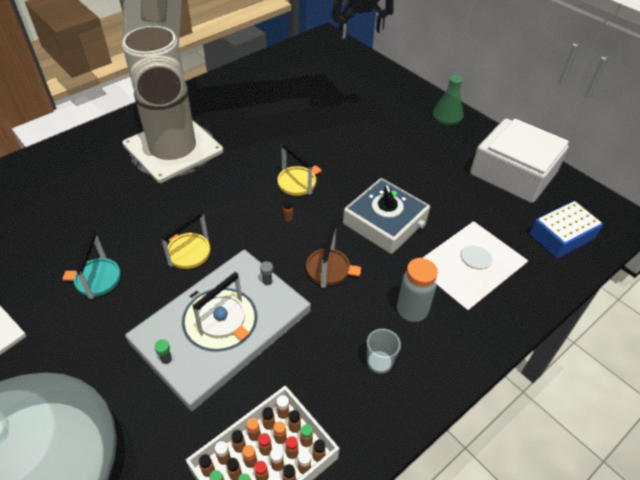

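View pics/top0.png

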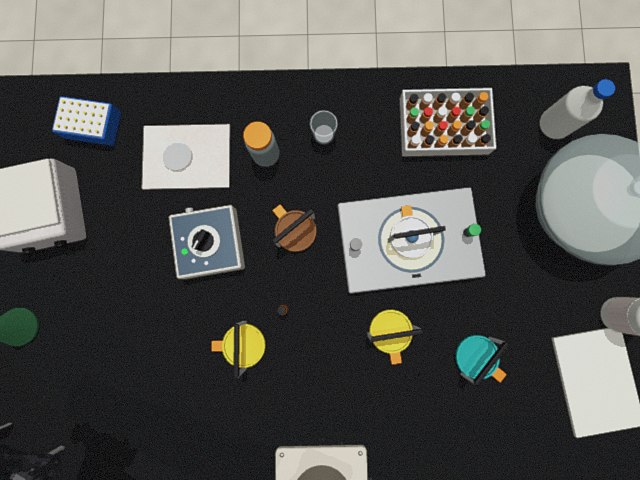

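```bash
python3 - <<'E'
import cv2,numpy as np
im=cv2.imread('pics/top0.png')
a=cv2.resize(im[195:290,160:255],(600,600),interpolation=cv2.INTER_CUBIC)
cv2.imwrite('pics/knob0.png',a)
a=cv2.resize(im[180:300,330:490],(800,600),interpolation=cv2.INTER_CUBIC)
cv2.imwrite('pics/stand0.png',a)
im=cv2.imread('pics/scene0.png')
a=cv2.resize(im[170:260,335:435],(660,594),interpolation=cv2.INTER_CUBIC)
cv2.imwrite('pics/knobs0.png',a)
E
```

```text
(no output)
```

View pics/knob0.png

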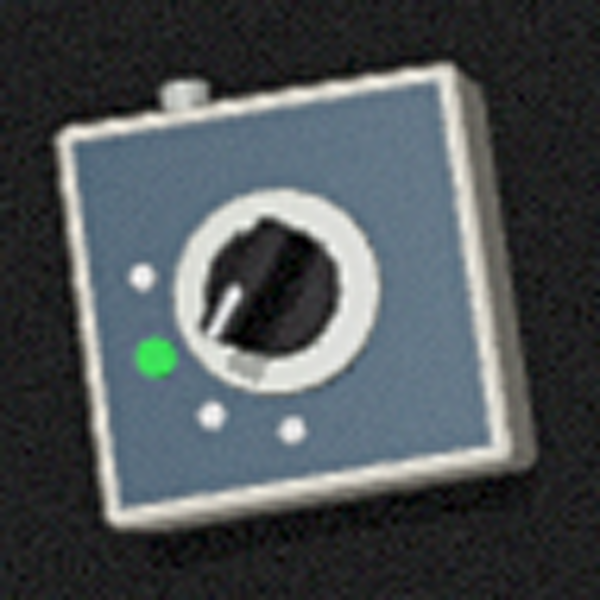

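View pics/stand0.png

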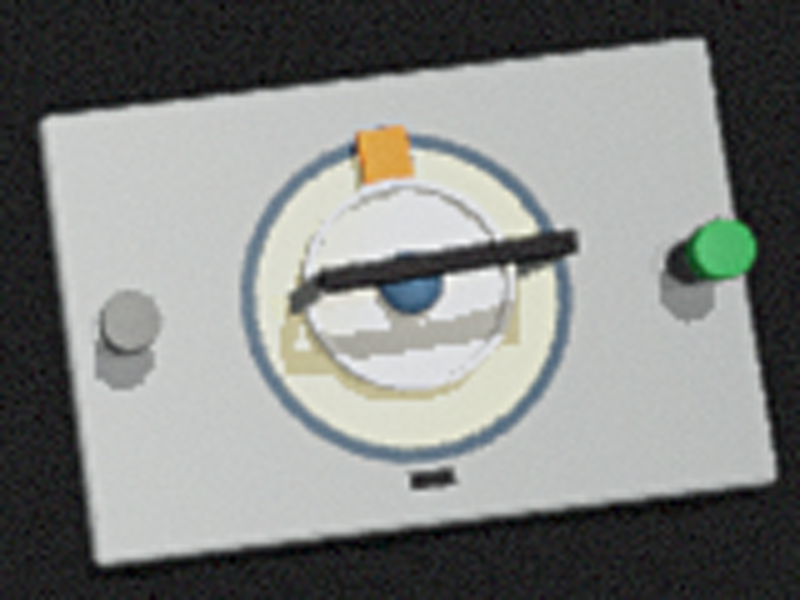

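View pics/knobs0.png

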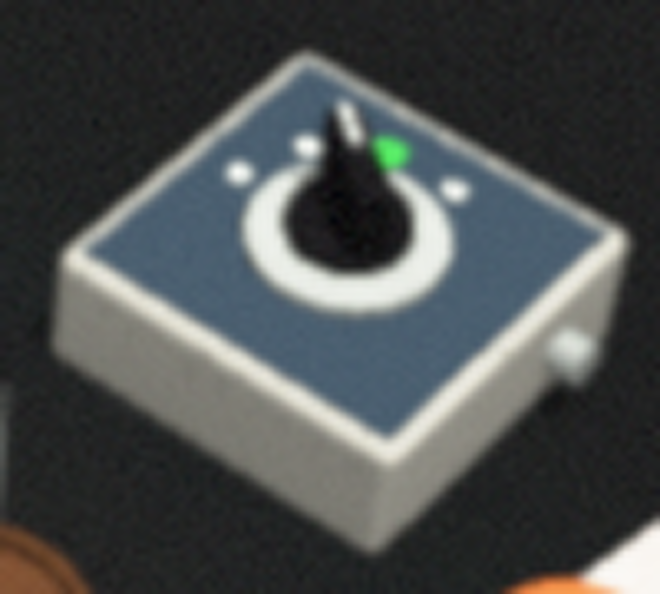

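```bash
cat > m.py <<'E'
from h import *
import sys
from scipy.spatial.transform import Rotation as Rn
f=np.load('top0.npz'); im=f['im']; d=f['d']; hsv=cv2.cvtColor(im,cv2.COLOR_RGB2HSV)
def big(mask,roi):
    m=np.zeros(mask.shape,np.uint8); u0,v0,u1,v1=roi; m[v0:v1,u0:u1]=mask[v0:v1,u0:u1]
    n,l,s,c=cv2.connectedComponentsWithStats(m); k=1+np.argmax(s[1:,4]); return (l==k).astype(np.uint8),s[k],c[k]
P=lambda u,v,z: onplane('top',u,v,z)
H,S,V=[hsv[:,:,i].astype(int) for i in range(3)]
# controller top
m=((H>95)&(H<125)&(S>50)&(V>60)).astype(np.uint8)
b,s,c=big(m,(160,195,255,290)); 
cs,_=cv2.findContours(b,cv2.RETR_EXTERNAL,cv2.CHAIN_APPROX_NONE); r=cv2.minAreaRect(max(cs,key=len)); bp=cv2.boxPoints(r)
W=np.array([P(u,v,.05) for u,v in bp]); print('ctrl centre',W.mean(0),'sides',[np.linalg.norm(W[i]-W[i-1]) for i in range(4)], 'yaw',[np.degrees(np.arctan2(*(W[i]-W[i-1])[1::-1])) for i in range(4)])
CC=W.mean(0)
# green dot
g=((H>45)&(H<75)&(S>120)&(V>100)).astype(np.uint8)
b,s,c=big(g,(160,195,255,290)); G=P(*c,.05); print('green dot',G,s[4])
# white disc
w=((S<50)&(V>150)).astype(np.uint8)
b,s,c=big(w,(182,218,226,262)); 
cs,_=cv2.findContours(b,cv2.RETR_EXTERNAL,cv2.CHAIN_APPROX_NONE); e=cv2.fitEllipse(max(cs,key=len)); D=P(*e[0],.052); print('ring',D,e,'dia',e[1][1]/441*.9)
for n,(u,v) in {'d0':(291,430),'d1':(212,415),'g':(155,357),'d3':(142,277)}.items():
    X=P(160+u/6.316-.5,195+v/6.316-.5,.05); print(n,X,np.degrees(np.arctan2(*(X-D)[1::-1])))
a=P(160+238/6.316,195+290/6.316,.095);b_=P(160+212/6.316,195+337/6.316,.095); print('line',a,b_,np.degrees(np.arctan2(*(b_-a)[1::-1])),'len',np.linalg.norm(a-b_))
# stand
X=pts('top',d); z=X[:,:,2]; 
m=((V>90)&(z>.02)&(z<.045)).astype(np.uint8); b,s,c=big(m,(330,180,495,300)); b=cv2.morphologyEx(b,cv2.MORPH_CLOSE,np.ones((9,9)))
cs,_=cv2.findContours(b,cv2.RETR_EXTERNAL,cv2.CHAIN_APPROX_NONE); k=max(cs,key=len)[:,0]
W=np.array([P(u,v,.03)[:2] for u,v in k],np.float32); r=cv2.minAreaRect(W); print('stand',r)
m=((H>18)&(H<38)&(S>25)&(S<110)&(V>180)).astype(np.uint8)
# ring around window: bluish
m=((H>95)&(H<125)&(S>60)&(V>60)&(V<190)).astype(np.uint8); 
b,s,c=big(m,(375,200,448,275)); cs,_=cv2.findContours(b,cv2.RETR_EXTERNAL,cv2.CHAIN_APPROX_NONE)
W=np.array([P(u,v,.03)[:2] for u,v in max(cs,key=len)[:,0]],np.float32); print('window ring',cv2.fitEllipse(W))
b,s,c=big(g,(455,215,490,245)); print('green cap',P(*c,.08),s[4])
gc=((abs(z-.08)<.006)).astype(np.uint8); b,s,c=big(gc,(340,230,370,260)); print('grey cap',P(*c,.08),s[4])
# tab
o=((H>5)&(H<20)&(S>150)&(V>120)).astype(np.uint8); b,s,c=big(o,(395,200,420,220)); T=P(*c,.0445); print('tab',T,s)
# bar
bl=((V<75)&(z>.10)).astype(np.uint8); b,s,c=big(bl,(380,215,455,255)); ys,xs=np.nonzero(b)
W=np.array([P(u,v,.125)[:2] for u,v in zip(xs,ys)],np.float32); r=cv2.minAreaRect(W); print('bar',r,W.mean(0),s, 'z',np.median(z[b>0]))
# ball
bb=((H>95)&(H<120)&(S>100)&(V>50)).astype(np.uint8); b,s,c=big(bb,(400,228,425,252)); print('ball',P(*c,.05),s)
R=Rn.from_quat(bot.get_obs()['tool_rot']).as_matrix(); print('tool',R.round(3),'jaw yaw',np.degrees(np.arctan2(R[1,2],R[0,2])))
E
python3 m.py
```

```text
ctrl centre [0.53639295 0.24294487 0.05      ] sides [np.float64(0.12513248024194715), np.float64(0.12825522368549178), np.float64(0.12533154573692779), np.float64(0.12626940842763848)] yaw [np.float64(10.538858336845305), np.float64(-81.59026928781739), np.float64(-170.37286348351697), np.float64(98.29304125213777)]
green dot [0.5151049  0.28432913 0.05      ] 34
ring [0.53716267 0.24306123 0.052     ] ((203.3083038330078, 240.55279541015625), (31.041471481323242, 32.126956939697266), 53.850440979003906) dia 0.06556521824428013
d0 [0.48986449 0.23816735 0.05      ] -174.0926999345069
d1 [0.49550444 0.26504859 0.05      ] 152.17474594999186
g [0.51563389 0.28475651 0.05      ] 117.30893496049279
d3 [0.54310187 0.28968672 0.05      ] 82.7407037726588
line [0.53197824 0.24263356 0.095     ] [0.51684002 0.25085172 0.095     ] 151.5035865309725 len 0.017225094344959672
stand ((0.5333332419395447, -0.20577622950077057), (0.1990705132484436, 0.2991892397403717), 5.774853706359863)
window ring ((0.5347599983215332, -0.20616330206394196), (0.13953028619289398, 0.14199721813201904), 110.39659118652344)
green cap [ 0.54597037 -0.33056439  0.08      ] 114
grey cap [ 0.52098721 -0.08191086  0.08      ] 120
tab [ 0.59459019 -0.19691721  0.0445    ] [401 206  11  10  81]
bar ((0.5371226668357849, -0.20424236357212067), (0.009526882320642471, 0.10338238626718521), 7.577334880828857) [ 0.53719    -0.20535947] [393 227  52  11 222] z 0.12931564193077286
ball [ 0.53353458 -0.20573843  0.05      ] [406 235  12   7  61]
tool [[-0.001 -0.92   0.392]
 [-0.002  0.392  0.92 ]
 [-1.    -0.    -0.002]] jaw yaw 66.91886869985412
```

>>> step_arm --series '[{"x":3,"y":-2,"z":0,"twist":0},{"x":6,"y":-4,"z":0,"twist":-1},{"x":9,"y":-6,"z":0,"twist":-2},{"x":12,"y":-8,"z":0,"twist":-2},{"x":15,"y":-10,"z":0,"twist":-3},{"x":18,"y":-12,"z":0,"twist":-4},{"x":21,"y":-14,"z":0,"twist":-4},{"x":24,"y":-16,"z":0,"twist":-5},{"x":27,"y":-18,"z":0,"twist":-5},{"x":30,"y":-20,"z":0,"twist":-5}]'

```text
$.series[0]: bad value
```

>>> step_arm --series '[{"x":1.5,"y":-0.5,"z":0},{"x":3,"y":-1,"z":0},{"x":4,"y":-1.5,"z":0},{"x":4,"y":-1.5,"z":0},{"x":4,"y":-1.5,"z":0}]'

```text
$.series[0]: bad value
```

>>> step_arm --series '[{"x":3,"y":-2,"z":0,"twist":0,"jaw":8.5},{"x":6,"y":-4,"z":0,"twist":-1,"jaw":8.5},{"x":9,"y":-6,"z":0,"twist":-2,"jaw":8.5},{"x":12,"y":-8,"z":0,"twist":-2,"jaw":8.5},{"x":15,"y":-10,"z":0,"twist":-3,"jaw":8.5},{"x":18,"y":-12,"z":0,"twist":-4,"jaw":8.5},{"x":21,"y":-14,"z":0,"twist":-4,"jaw":8.5},{"x":24,"y":-16,"z":0,"twist":-5,"jaw":8.5},{"x":27,"y":-18,"z":0,"twist":-5,"jaw":8.5},{"x":30,"y":-20,"z":0,"twist":-5,"jaw":8.5}]'

```text
clock: 0.93
eef_pos: [0.4968, 0.258, 0.23]
tool_rot: [-0.364, 0.607, 0.363, 0.605]
ft_force: [0.1, 0.7, 0.4]
grip_width: 0.085
```

>>> step_arm --series '[{"x":2,"y":-0.8,"z":0,"twist":0,"jaw":8.5},{"x":4,"y":-1.5,"z":-1,"twist":0,"jaw":8.5},{"x":4,"y":-1.5,"z":-3,"twist":0,"jaw":8.5},{"x":4,"y":-1.5,"z":-4,"twist":0,"jaw":8.5},{"x":4,"y":-1.5,"z":-4,"twist":0,"jaw":8.5}]'

```text
clock: 1.35
eef_pos: [0.5347, 0.2419, 0.1863]
tool_rot: [-0.363, 0.61, 0.364, 0.603]
ft_force: [-0.4, 1.0, -1.1]
grip_width: 0.0852
```

```bash
cat >> h.py <<'E'
from scipy.spatial.transform import Rotation as Rn
def st():
    o=bot.get_obs();R=Rn.from_quat(o['tool_rot']).as_matrix()
    print('t %.2f'%o['clock'],'pos',o['eef_pos'].round(4),'jawyaw %.2f'%np.degrees(np.arctan2(R[1,2],R[0,2])),'down',R[:,0].round(4),'F',o['ft_force'].round(2),'T',o['ft_torque'].round(3),'w %.4f'%o['grip_width'],'q',o['joint_pos'].round(3)); return o,R
def wpts(o,R,d=None,uv=None,z=None):
    c=bot.camera_info('wrist');K=np.array(c['camera_matrix']);M=np.array(c['mount'])
    Rc=R@M[:3,:3]; tc=R@M[:3,3]+o['eef_pos']
    if uv is not None:
        r=Rc@np.linalg.inv(K)@np.array([uv[0],uv[1],1.]); return tc+r*(z-tc[2])/r[2]
    v,u=np.mgrid[0:480,0:640]; q=np.stack([(u-K[0,2])/K[0,0]*d,(v-K[1,2])/K[1,1]*d,d],-1)
    return q@Rc.T+tc
E
python3 - <<'E'
from h import *
o,R=st(); snap('wrist','w1'); print(bot.camera_info('wrist'))
E
```

```text
t 1.35 pos [0.5347 0.2419 0.1863] jawyaw 61.89 down [-0.0088 -0.005  -0.9999] F [-0.38  1.   -1.07] T [-0.033 -0.035 -0.008] w 0.0852 q [ 4.250e-01  4.430e-01  1.760e-01  1.314e+00 -1.000e-03  9.160e-01]
{'camera_matrix': array([[348.60067206,   0.        , 318.83550173],
       [  0.        , 348.60067206, 237.9821161 ],
       [  0.        ,   0.        ,   1.        ]]), 'mount': array([[ 1.43066618e-03, -2.89705987e-01,  9.57114619e-01,
        -1.42393551e-01],
       [-1.23369171e-03, -9.57115382e-01, -2.89704373e-01,
         7.40906398e-02],
       [ 9.99998216e-01, -7.66314119e-04, -1.72672048e-03,
        -8.72548509e-04],
       [ 0.00000000e+00,  0.00000000e+00,  0.00000000e+00,
         1.00000000e+00]])}
```

View pics/w1.png

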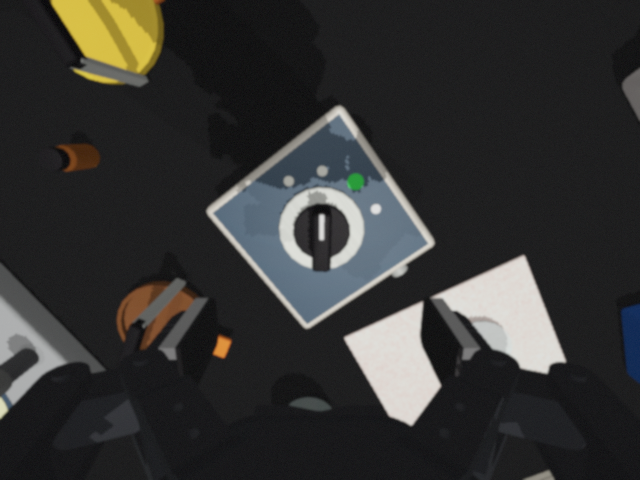

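```bash
python3 - <<'E'
from h import *
o,R=st(); im=np.load('w1.npz')['im']; d=np.load('w1.npz')['d']
X=wpts(o,R,d); z=X[:,:,2]; m=(abs(z-.095)<.006); m[:190]=0;m[290:]=0;m[:,:290]=0;m[:,350:]=0
W=X[m][:,:2].astype(np.float32); print(m.sum(),z[m].mean(),cv2.minAreaRect(W),W.mean(0))
ys,xs=np.nonzero(m); print(xs.min(),xs.max(),ys.min(),ys.max())
W=np.array([wpts(o,R,uv=(u,v),z=.095)[:2] for u,v in zip(xs,ys)],np.float32);print(cv2.minAreaRect(W))
E
```

```text
t 1.40 pos [0.5351 0.2425 0.188 ] jawyaw 61.93 down [-0.0065 -0.004  -1.    ] F [-0.94 -0.66 -0.47] T [ 0.005 -0.016 -0.004] w 0.0853 q [ 4.260e-01  4.410e-01  1.780e-01  1.316e+00 -1.000e-03  9.160e-01]
1160 0.09503980287589942 ((0.534893274307251, 0.24183115363121033), (0.013895794749259949, 0.043269284069538116), 61.80487060546875) [0.5341041  0.24226193]
311 330 211 270
((0.5340576171875, 0.24219612777233124), (0.013749288395047188, 0.04366802051663399), 62.039188385009766)
```

>>> step_arm --series '[{"x":0,"y":0,"z":-3,"twist":0,"jaw":5},{"x":0.1,"y":0,"z":-6,"twist":0,"jaw":4},{"x":0.1,"y":0,"z":-9,"twist":0,"jaw":4},{"x":0.1,"y":0,"z":-10.5,"twist":0,"jaw":4},{"x":0.1,"y":0,"z":-11.5,"twist":0,"jaw":4},{"x":0.1,"y":0,"z":-11.9,"twist":0,"jaw":4},{"x":0.1,"y":0,"z":-11.9,"twist":0,"jaw":4},{"x":0.1,"y":0,"z":-11.9,"twist":0,"jaw":4}]'

```text
clock: 2.07
eef_pos: [0.5369, 0.2433, 0.0706]
tool_rot: [-0.364, 0.608, 0.364, 0.604]
ft_force: [0.4, 0.0, 0.2]
grip_width: 0.04
```

```bash
python3 - <<'E'
from h import *
o,R=st()
E
```

```text
t 2.07 pos [0.5369 0.2433 0.0706] jawyaw 61.96 down [-0.0042 -0.0029 -1.    ] F [0.41 0.02 0.2 ] T [-0.02   0.008  0.008] w 0.0400 q [ 4.260e-01  5.310e-01  1.000e-03  1.047e+00 -1.000e-03  9.150e-01]
```

>>> step_arm --series '[{"x":0,"y":0,"z":-0.1,"twist":0,"jaw":2},{"x":0,"y":0,"z":-0.1,"twist":0,"jaw":1},{"x":0,"y":0,"z":-0.1,"twist":0,"jaw":1},{"x":0,"y":0,"z":-0.1,"twist":0,"jaw":1},{"x":0,"y":0,"z":-0.1,"twist":0,"jaw":1},{"x":0,"y":0,"z":-0.1,"twist":0,"jaw":1}]'

```text
clock: 2.57
eef_pos: [0.5371, 0.2416, 0.0717]
tool_rot: [-0.365, 0.608, 0.362, 0.605]
ft_force: [-4.5, -4.9, 8.4]
grip_width: 0.0127
```

>>> step_arm --series '[{"x":0,"y":0,"z":0,"twist":-5,"jaw":1},{"x":0,"y":0,"z":0,"twist":-10,"jaw":1},{"x":0,"y":0,"z":0,"twist":-15,"jaw":1},{"x":0,"y":0,"z":0,"twist":-20,"jaw":1},{"x":0,"y":0,"z":0,"twist":-25,"jaw":1},{"x":0,"y":0,"z":0,"twist":-30,"jaw":1},{"x":0,"y":0,"z":0,"twist":-35,"jaw":1},{"x":0,"y":0,"z":0,"twist":-35,"jaw":1},{"x":0,"y":0,"z":0,"twist":-35,"jaw":1}]'

```text
clock: 3.32
eef_pos: [0.5366, 0.2412, 0.0718]
tool_rot: [-0.166, 0.69, 0.164, 0.685]
ft_force: [-2.3, -2.0, -0.8]
grip_width: 0.0125
```

```bash
python3 - <<'E'
from h import *
o,R=st()
E
```

```text
t 3.32 pos [0.5366 0.2412 0.0718] jawyaw 27.00 down [-0.0062 -0.0036 -1.    ] F [-2.34 -2.   -0.78] T [-0.37   0.262  0.041] w 0.0125 q [ 4.230e-01  5.290e-01  2.000e-03  1.051e+00 -1.000e-03  1.522e+00]
```

Open and lift straight up.

>>> step_arm --series '[{"x":0,"y":0,"z":0,"twist":0,"jaw":3},{"x":0,"y":0,"z":0,"twist":0,"jaw":4},{"x":0,"y":0,"z":0,"twist":0,"jaw":4},{"x":0,"y":0,"z":0,"twist":0,"jaw":4},{"x":0,"y":0,"z":2,"twist":0,"jaw":4},{"x":0,"y":0,"z":5,"twist":0,"jaw":4},{"x":0,"y":0,"z":8,"twist":0,"jaw":4},{"x":0,"y":0,"z":11,"twist":0,"jaw":4},{"x":0,"y":0,"z":14,"twist":0,"jaw":5},{"x":0,"y":0,"z":16,"twist":0,"jaw":7}]'

```text
clock: 4.15
eef_pos: [0.5377, 0.2418, 0.2357]
tool_rot: [-0.166, 0.688, 0.165, 0.687]
ft_force: [0.8, 0.3, 0.1]
grip_width: 0.0608
```

```bash
python3 - <<'E'
from h import *
o,R=st(); snap('wrist','w2')
E
```

```text
t 4.15 pos [0.5377 0.2418 0.2357] jawyaw 27.03 down [-0.0016 -0.0013 -1.    ] F [0.77 0.33 0.13] T [-0.003 -0.041  0.022] w 0.0608 q [ 4.230e-01  4.220e-01  2.730e-01  1.424e+00 -1.000e-03  1.522e+00]
```

View pics/w2.png

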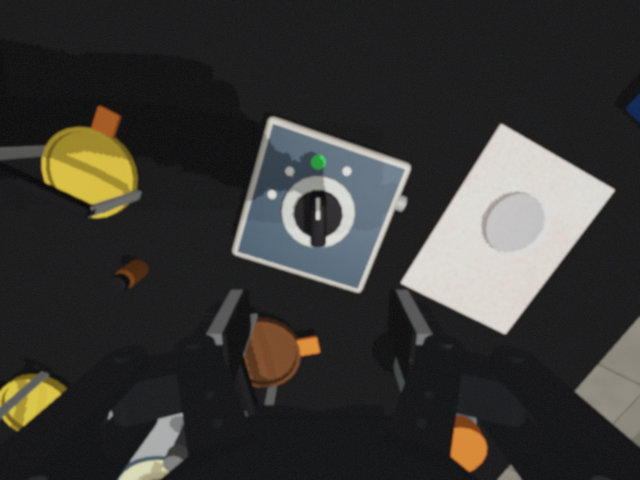

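>>> step_arm --series '[{"x":0,"y":-2,"z":0,"twist":-2,"jaw":7},{"x":0,"y":-6,"z":0,"twist":-4,"jaw":7},{"x":0,"y":-10,"z":0,"twist":-6,"jaw":7},{"x":0,"y":-14,"z":0,"twist":-8,"jaw":7},{"x":0,"y":-18,"z":0,"twist":-10,"jaw":7},{"x":0,"y":-22,"z":0,"twist":-12,"jaw":7},{"x":0,"y":-26,"z":0,"twist":-14,"jaw":7},{"x":0,"y":-30,"z":0,"twist":-16,"jaw":7},{"x":0,"y":-34,"z":0,"twist":-18,"jaw":7},{"x":0,"y":-38,"z":0,"twist":-19.5,"jaw":7}]'

```text
clock: 5.03
eef_pos: [0.5392, -0.1394, 0.2398]
tool_rot: [-0.046, 0.704, 0.046, 0.708]
ft_force: [1.1, 0.8, 1.2]
grip_width: 0.0701
```

>>> step_arm --series '[{"x":0,"y":-3,"z":0,"twist":0,"jaw":7},{"x":0,"y":-5.5,"z":0,"twist":0,"jaw":7},{"x":0,"y":-6.8,"z":0,"twist":0,"jaw":7},{"x":0,"y":-6.8,"z":0,"twist":0,"jaw":7},{"x":0,"y":-6.8,"z":0,"twist":0,"jaw":7}]'

```text
clock: 5.45
eef_pos: [0.5391, -0.2073, 0.2396]
tool_rot: [-0.046, 0.704, 0.046, 0.708]
ft_force: [0.0, 1.2, 1.4]
grip_width: 0.0698
```

```bash
python3 - <<'E'
from h import *
o,R=st(); snap('wrist','w3')
E
```

```text
t 5.45 pos [ 0.5391 -0.2073  0.2396] jawyaw 7.42 down [ 5.5e-03  6.0e-04 -1.0e+00] F [0.04 1.19 1.45] T [ 0.014 -0.004 -0.027] w 0.0698 q [-0.368  0.39   0.236  1.411  0.002  1.073]
```

View pics/w3.png

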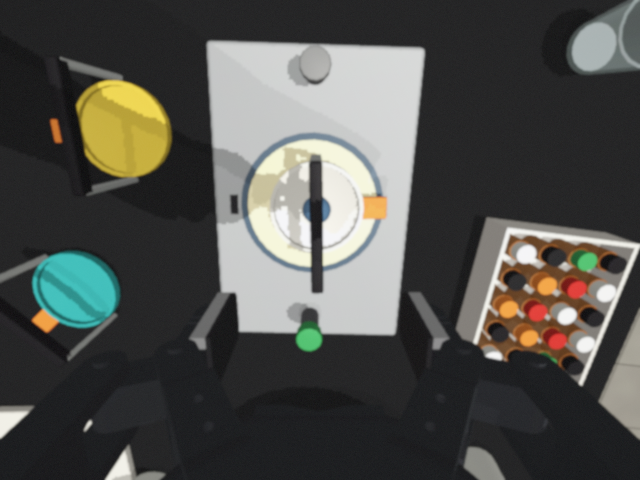

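```bash
cat > m2.py <<'E'
from h import *
import sys
tag=sys.argv[1]
def wm(o,R,tag,zb):
    im=np.load(tag+'.npz')['im']; d=np.load(tag+'.npz')['d']
    X=wpts(o,R,d); z=X[:,:,2]; hsv=cv2.cvtColor(im,cv2.COLOR_RGB2HSV);H,S,V=[hsv[:,:,i].astype(int) for i in range(3)]
    m=(abs(z-zb)<.008)&(V<90); m[:120]=0;m[310:]=0;m[:,:250]=0;m[:,400:]=0
    ys,xs=np.nonzero(m); W=np.array([wpts(o,R,uv=(u,v),z=zb)[:2] for u,v in zip(xs,ys)],np.float32)
    print('bar',m.sum(),np.median(z[m]),cv2.minAreaRect(W))
    m=((z>.02)&(z<.04)&(V>90)).astype(np.uint8); m=cv2.morphologyEx(m,cv2.MORPH_CLOSE,np.ones((15,15)))
    cs,_=cv2.findContours(m,cv2.RETR_EXTERNAL,cv2.CHAIN_APPROX_NONE); k=max(cs,key=cv2.contourArea)[:,0]
    W=np.array([wpts(o,R,uv=p,z=.03)[:2] for p in k],np.float32); print('stand',cv2.minAreaRect(W))
    m=((H>5)&(H<20)&(S>140)&(V>120)&(abs(z-zb+.084)<.012)).astype(np.uint8); n,l,s,c=cv2.connectedComponentsWithStats(m);k=1+np.argmax(s[1:,4]);print('tab',s[k],wpts(o,R,uv=c[k],z=zb-.083))
    m=((H>98)&(H<120)&(S>110)&(V>50)).astype(np.uint8); m[:195]=0;m[225:]=0;m[:,:300]=0;m[:,335:]=0; n,l,s,c=cv2.connectedComponentsWithStats(m);k=1+np.argmax(s[1:,4]);print('ball',s[k],wpts(o,R,uv=(s[k][0]+s[k][2]/2-.5,s[k][1]+s[k][3]/2-.5),z=zb-.079))
o,R=st(); wm(o,R,tag,float(sys.argv[2]))
E
python3 m2.py w3 .129
```

```text
t 5.50 pos [ 0.5392 -0.2065  0.2397] jawyaw 7.50 down [ 5.5e-03  5.0e-04 -1.0e+00] F [ 0.45  0.91 -0.09] T [ 0.016 -0.015 -0.018] w 0.0697 q [-0.367  0.39   0.235  1.411  0.002  1.073]
bar 1416 0.12882130037307526 ((0.5360131859779358, -0.20406560599803925), (0.009605188854038715, 0.10134009271860123), 7.58005428314209)
stand ((0.5317836403846741, -0.20602531731128693), (0.19767479598522186, 0.2970280945301056), 5.81407356262207)
tab [529 271  50  23 563] [ 0.7868584  -0.25265775  0.046     ]
ball [307 204   1   1   1] [ 0.5269407  -0.20144375  0.05      ]
```

>>> step_arm --series '[{"x":-0.1,"y":0.1,"z":-2,"twist":0,"jaw":6},{"x":-0.3,"y":0.2,"z":-5,"twist":0.1,"jaw":5},{"x":-0.3,"y":0.2,"z":-8,"twist":0.1,"jaw":5},{"x":-0.3,"y":0.2,"z":-10.5,"twist":0.1,"jaw":5},{"x":-0.3,"y":0.2,"z":-12.5,"twist":0.1,"jaw":5},{"x":-0.3,"y":0.2,"z":-13.6,"twist":0.1,"jaw":5},{"x":-0.3,"y":0.2,"z":-13.6,"twist":0.1,"jaw":5},{"x":-0.3,"y":0.2,"z":-13.6,"twist":0.1,"jaw":5}]'

```text
clock: 6.17
eef_pos: [0.5362, -0.2027, 0.1035]
tool_rot: [-0.047, 0.704, 0.048, 0.707]
ft_force: [-0.4, -0.4, 0.5]
grip_width: 0.0501
```

```bash
python3 - <<'E'
from h import *
o,R=st(); snap('wrist','w4');snap('scene','s4')
im=cv2.imread('pics/s4.png'); cv2.imwrite('pics/s4z.png',cv2.resize(im[180:400,110:340],(627,600),interpolation=cv2.INTER_CUBIC))
E
python3 m2.py w4 .129
```

```text
t 6.17 pos [ 0.5362 -0.2027  0.1035] jawyaw 7.75 down [ 0.0042  0.0014 -1.    ] F [-0.45 -0.43  0.55] T [ 0.016 -0.006  0.013] w 0.0501 q [-0.363  0.464 -0.015  1.088  0.003  1.073]
t 6.27 pos [ 0.5374 -0.2038  0.1051] jawyaw 7.70 down [ 7.7e-03 -1.0e-04 -1.0e+00] F [ 1.21 -0.07  0.54] T [-0.057  0.05  -0.003] w 0.0500 q [-0.364  0.463 -0.013  1.088  0.003  1.073]
bar 2879 0.1301729783633676 ((0.5329300165176392, -0.17481037974357605), (0.053030773997306824, 0.04038740321993828), 7.415700435638428)Traceback (most recent call last):
  File "m2.py", line 15, in <module>
    o,R=st(); wm(o,R,tag,float(sys.argv[2]))
              ~~^^^^^^^^^^^^^^^^^^^^^^^^^^^^
  File "m2.py", line 12, in wm
    W=np.array([wpts(o,R,uv=p,z=.03)[:2] for p in k],np.float32); print('stand',cv2.minAreaRect(W))
                ~~~~^^^^^^^^^^^^^^^^
  File "h.py", line 21, in wpts
    c=bot.camera_info('wrist');K=np.array(c['camera_matrix']);M=np.array(c['mount'])
ValueError: time passes only in moves, steps and waits
```

View pics/w4.png

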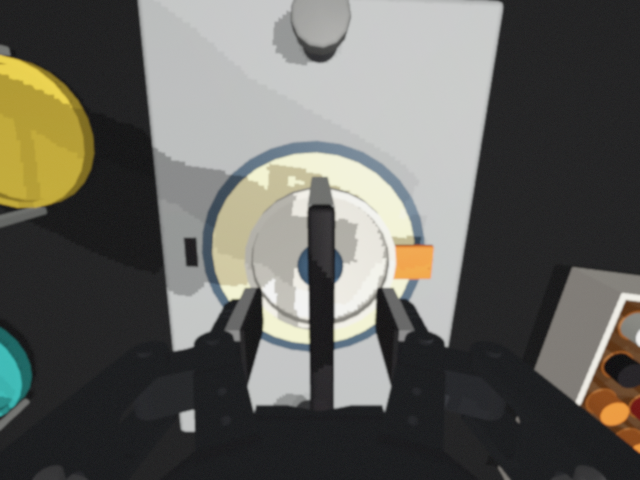

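View pics/s4z.png

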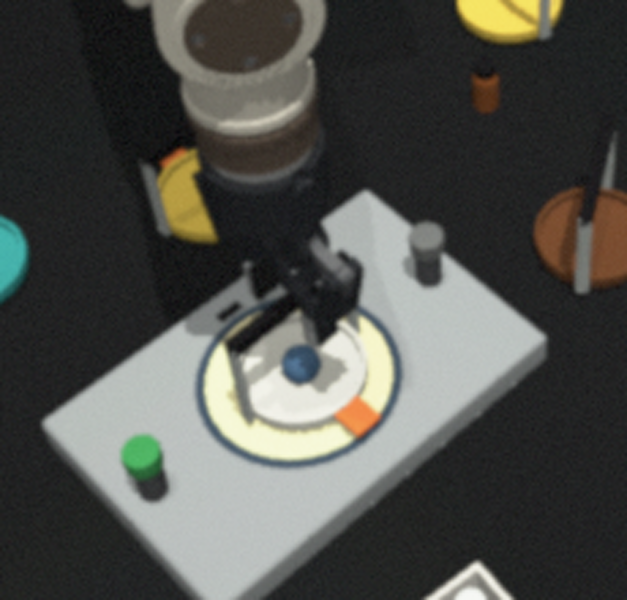

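>>> step_arm --series '[{"x":-0.05,"y":-0.05,"z":-0.1,"twist":0,"jaw":4},{"x":-0.05,"y":-0.05,"z":-0.2,"twist":0,"jaw":3},{"x":-0.05,"y":-0.05,"z":-0.2,"twist":0,"jaw":2.4},{"x":-0.05,"y":-0.05,"z":-0.2,"twist":0,"jaw":1.9},{"x":-0.05,"y":-0.05,"z":-0.2,"twist":0,"jaw":1.6},{"x":-0.05,"y":-0.05,"z":-0.2,"twist":0,"jaw":1.3},{"x":-0.05,"y":-0.05,"z":-0.2,"twist":0,"jaw":1.0},{"x":-0.05,"y":-0.05,"z":-0.2,"twist":0,"jaw":0.7},{"x":-0.05,"y":-0.05,"z":-0.2,"twist":0,"jaw":0.4},{"x":-0.05,"y":-0.05,"z":-0.2,"twist":0,"jaw":0.4}]'

```text
clock: 7.1
eef_pos: [0.5372, -0.2045, 0.1034]
tool_rot: [-0.048, 0.703, 0.047, 0.708]
ft_force: [1.6, 0.2, 1.8]
grip_width: 0.0088
```

```bash
python3 - <<'E'
import re
s=open('h.py').read()
s=s.replace("def snap(","_c={}\ndef ci(n):\n    if n not in _c: _c[n]=bot.camera_info(n)\n    return _c[n]\ndef snap(",1)
s=s.replace("c=bot.camera_info(","c=ci(")
open('h.py','w').write(s)
E
python3 - <<'E'
from h import *
o,R=st()
E
```

```text
t 7.10 pos [ 0.5372 -0.2045  0.1034] jawyaw 7.69 down [ 8.4e-03 -5.0e-04 -1.0e+00] F [1.58 0.21 1.81] T [-0.055 -0.122 -0.044] w 0.0088 q [-0.365  0.464 -0.016  1.083  0.003  1.071]
```

>>> step_arm --series '[{"x":0,"y":0,"z":0.1,"twist":0,"jaw":0.4},{"x":0,"y":0,"z":0.3,"twist":0,"jaw":0.4},{"x":0,"y":0,"z":0.6,"twist":0,"jaw":0.4},{"x":0,"y":0,"z":1,"twist":0,"jaw":0.4},{"x":0,"y":0,"z":1.5,"twist":0,"jaw":0.4},{"x":0,"y":0,"z":2,"twist":0,"jaw":0.4},{"x":0,"y":0,"z":2.5,"twist":0,"jaw":0.4},{"x":0,"y":0,"z":3,"twist":0,"jaw":0.4},{"x":0,"y":0,"z":3.4,"twist":0,"jaw":0.4},{"x":0,"y":0,"z":3.6,"twist":0,"jaw":0.4}]'

```text
clock: 7.93
eef_pos: [0.5376, -0.2046, 0.1404]
tool_rot: [-0.048, 0.702, 0.047, 0.709]
ft_force: [0.1, 0.9, -4.1]
grip_width: 0.009
```

```bash
python3 - <<'E'
from h import *
o,R=st(); snap('wrist','w5');snap('scene','s5')
im=cv2.imread('pics/s5.png'); cv2.imwrite('pics/s5z.png',cv2.resize(im[180:400,110:340],(627,600),interpolation=cv2.INTER_CUBIC))
E
```

```text
t 7.93 pos [ 0.5376 -0.2046  0.1404] jawyaw 7.70 down [ 0.0097 -0.001  -1.    ] F [ 0.08  0.88 -4.1 ] T [ 0.066 -0.009  0.039] w 0.0090 q [-0.365  0.433  0.038  1.167  0.003  1.071]
```

View pics/s5z.png

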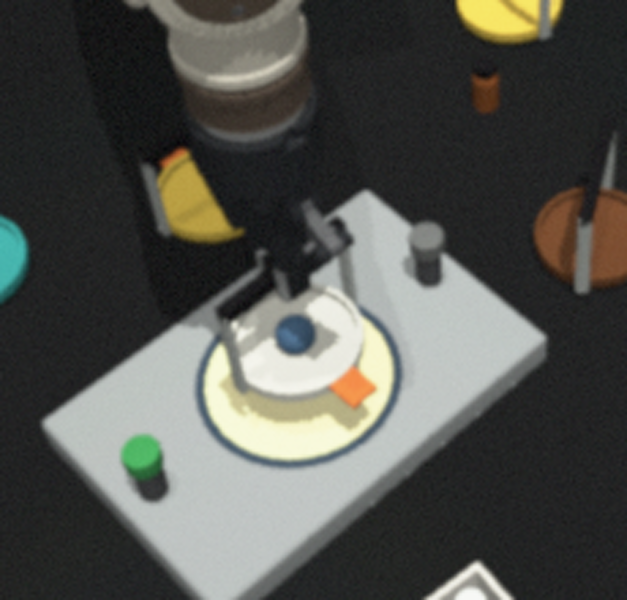

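View pics/w5.png

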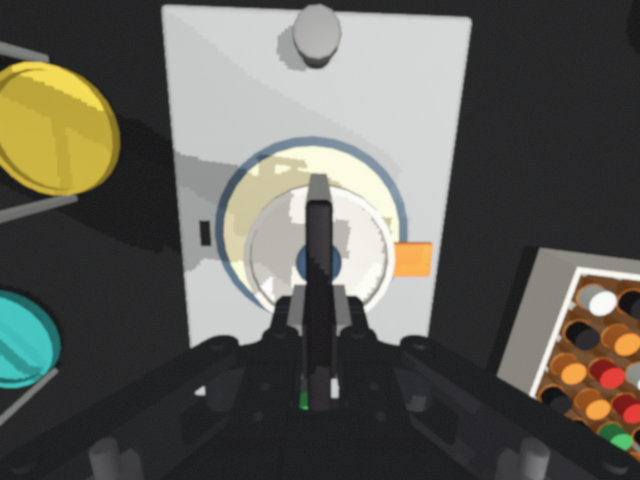

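>>> step_arm --series '[{"x":0,"y":0,"z":0.2,"twist":0,"jaw":0.4},{"x":0,"y":0,"z":0.6,"twist":0,"jaw":0.4},{"x":0,"y":0,"z":1.1,"twist":0,"jaw":0.4},{"x":0,"y":0,"z":1.7,"twist":0,"jaw":0.4},{"x":0,"y":0,"z":2.3,"twist":0,"jaw":0.4},{"x":0,"y":0,"z":2.9,"twist":0,"jaw":0.4},{"x":0,"y":0,"z":3.5,"twist":0,"jaw":0.4},{"x":0,"y":0,"z":4,"twist":0,"jaw":0.4},{"x":0,"y":0,"z":4.3,"twist":0,"jaw":0.4},{"x":0,"y":0,"z":4.3,"twist":0,"jaw":0.4}]'

```text
clock: 8.87
eef_pos: [0.5381, -0.2048, 0.1841]
tool_rot: [-0.048, 0.702, 0.047, 0.709]
ft_force: [0.5, -0.1, -3.5]
grip_width: 0.0089
```

```bash
python3 - <<'E'
from h import *
o,R=st()
E
```

```text
t 8.87 pos [ 0.5381 -0.2048  0.1841] jawyaw 7.70 down [ 0.0113 -0.0016 -0.9999] F [ 0.49 -0.1  -3.5 ] T [-0.018 -0.024  0.009] w 0.0089 q [-0.365  0.405  0.112  1.267  0.003  1.071]
```

>>> step_arm --series '[{"x":0,"y":0,"z":0,"twist":-0.5,"jaw":0.4},{"x":0,"y":0,"z":0,"twist":-1.5,"jaw":0.4},{"x":0,"y":0,"z":0,"twist":-3,"jaw":0.4},{"x":0,"y":0,"z":0,"twist":-5,"jaw":0.4},{"x":0,"y":0,"z":0,"twist":-7.5,"jaw":0.4},{"x":0,"y":0,"z":0,"twist":-10.5,"jaw":0.4},{"x":0,"y":0,"z":0,"twist":-13.5,"jaw":0.4},{"x":0,"y":0,"z":0,"twist":-16,"jaw":0.4},{"x":0,"y":0,"z":0,"twist":-18,"jaw":0.4},{"x":0,"y":0,"z":0,"twist":-19,"jaw":0.4}]'

```text
clock: 9.7
eef_pos: [0.5378, -0.2047, 0.1836]
tool_rot: [0.069, 0.7, -0.072, 0.707]
ft_force: [0.1, -0.3, -3.5]
grip_width: 0.0086
```

```bash
python3 - <<'E'
from h import *
o,R=st(); snap('scene','s6')
im=cv2.imread('pics/s6.png'); cv2.imwrite('pics/s6z.png',cv2.resize(im[180:400,110:340],(627,600),interpolation=cv2.INTER_CUBIC))
E
```

```text
t 9.70 pos [ 0.5378 -0.2047  0.1836] jawyaw -11.42 down [ 0.0092 -0.0048 -0.9999] F [ 0.07 -0.28 -3.49] T [-0.004  0.053  0.074] w 0.0086 q [-3.630e-01  4.050e-01  1.110e-01  1.267e+00 -1.000e-03  1.407e+00]
```

View pics/s6z.png

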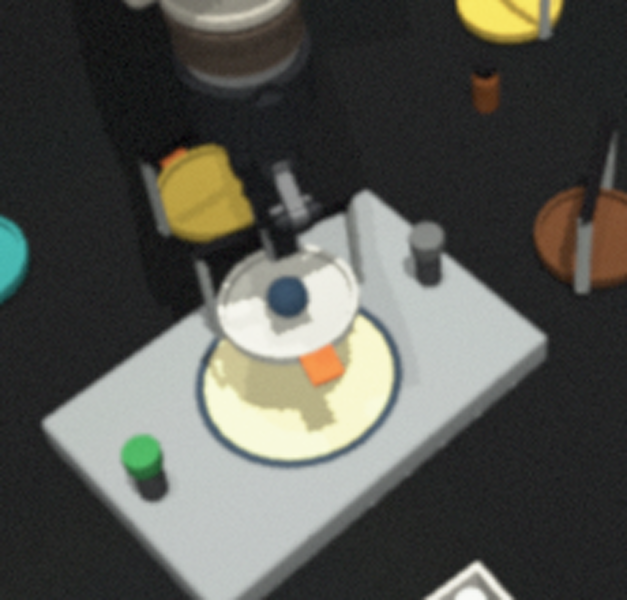

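>>> step_arm --series '[{"x":0,"y":0,"z":0,"twist":-1,"jaw":0.4},{"x":0,"y":0,"z":0,"twist":-3,"jaw":0.4},{"x":0,"y":0,"z":0,"twist":-6.5,"jaw":0.4},{"x":-0.05,"y":0,"z":0,"twist":-11,"jaw":0.4},{"x":-0.1,"y":0,"z":0,"twist":-16,"jaw":0.4},{"x":-0.1,"y":0,"z":0,"twist":-21,"jaw":0.4},{"x":-0.15,"y":0,"z":0,"twist":-26,"jaw":0.4},{"x":-0.2,"y":0,"z":0,"twist":-30,"jaw":0.4},{"x":-0.2,"y":0,"z":0,"twist":-33,"jaw":0.4},{"x":-0.2,"y":0,"z":0,"twist":-34.5,"jaw":0.4}]'

```text
clock: 10.58
eef_pos: [0.5357, -0.2047, 0.1835]
tool_rot: [0.274, 0.648, -0.279, 0.654]
ft_force: [-0.6, -0.4, -3.1]
grip_width: 0.0091
```

>>> step_arm --series '[{"x":0,"y":0,"z":0,"twist":-1,"jaw":0.4},{"x":0,"y":0,"z":0,"twist":-3,"jaw":0.4},{"x":0,"y":0,"z":0,"twist":-6.5,"jaw":0.4},{"x":-0.05,"y":0,"z":0,"twist":-11,"jaw":0.4},{"x":-0.1,"y":0,"z":0,"twist":-16,"jaw":0.4},{"x":-0.1,"y":0,"z":0,"twist":-21,"jaw":0.4},{"x":-0.15,"y":0,"z":0,"twist":-26,"jaw":0.4},{"x":-0.2,"y":0,"z":0,"twist":-30,"jaw":0.4},{"x":-0.2,"y":0,"z":0,"twist":-33,"jaw":0.4},{"x":-0.2,"y":0,"z":0,"twist":-34.5,"jaw":0.4}]'

```text
clock: 11.42
eef_pos: [0.5337, -0.2046, 0.1834]
tool_rot: [0.455, 0.537, -0.461, 0.541]
ft_force: [-0.6, 0.3, -4.3]
grip_width: 0.009
```

```bash
python3 - <<'E'
from h import *
o,R=st(); snap('scene','s7'); snap('top','t7')
im=cv2.imread('pics/s7.png'); cv2.imwrite('pics/s7z.png',cv2.resize(im[180:400,110:340],(627,600),interpolation=cv2.INTER_CUBIC))
E
```

```text
t 11.42 pos [ 0.5337 -0.2046  0.1834] jawyaw -80.70 down [-0.0015 -0.01   -0.9999] F [-0.56  0.34 -4.25] T [ 0.044 -0.016 -0.009] w 0.0090 q [-0.361  0.404  0.109  1.274 -0.01   2.618]
```

View pics/s7z.png

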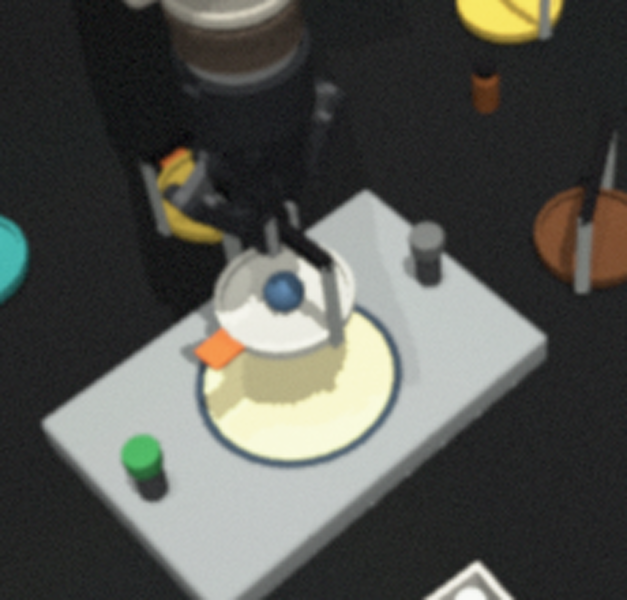

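View pics/t7.png

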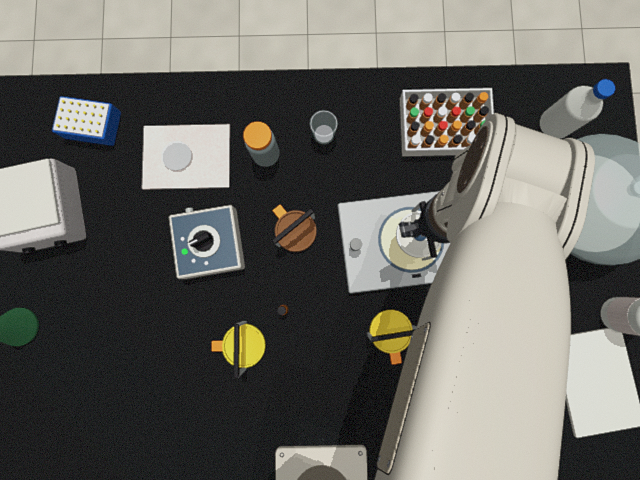

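>>> step_arm --series '[{"x":0,"y":0,"z":0,"twist":-0.5,"jaw":0.4},{"x":0,"y":-0.05,"z":0,"twist":-1.3,"jaw":0.4},{"x":0,"y":-0.05,"z":0,"twist":-2.3,"jaw":0.4},{"x":0,"y":-0.1,"z":0,"twist":-3,"jaw":0.4},{"x":0,"y":-0.1,"z":0,"twist":-3.4,"jaw":0.4},{"x":0,"y":-0.1,"z":0,"twist":-3.4,"jaw":0.4},{"x":0,"y":-0.1,"z":0,"twist":-3.4,"jaw":0.4}]'

```text
clock: 12.1
eef_pos: [0.5337, -0.2056, 0.1834]
tool_rot: [0.47, 0.524, -0.476, 0.527]
ft_force: [0.7, 0.3, -3.9]
grip_width: 0.0088
```

```bash
python3 - <<'E'
from h import *
o,R=st(); im,d=snap('scene','s8'); wi,wd=snap('wrist','w8')
cv2.imwrite('pics/s8z.png',cv2.resize(im[180:400,110:340,::-1],(627,600),interpolation=cv2.INTER_CUBIC))
X=pts('scene',d);z=X[:,:,2];hsv=cv2.cvtColor(im,cv2.COLOR_RGB2HSV);H,S,V=[hsv[:,:,i].astype(int) for i in range(3)]
roi=np.zeros(z.shape,bool); roi[255:330,170:250]=1
m=roi&(H<20)&(S>140)&(V>150); print('tab',m.sum(),X[m].mean(0)); q=np.argwhere(m).mean(0); T=onplane('scene',q[1],q[0],.127); print(T)
m=(roi&(H>95)&(H<125)&(S>90)&(z>.11)&(z<.17)); q=np.argwhere(m).mean(0); print('ball',m.sum(),onplane('scene',q[1],q[0],.132),X[m].mean(0), [np.argwhere(m)[:,k].min() for k in (0,1)],[np.argwhere(m)[:,k].max() for k in (0,1)])
m=roi&(S<45)&(V>120)&(z>.105)&(z<.14); A=X[m]; print('dish white',m.sum(),A.min(0),A.max(0))
# rim fit
r=m&(z>.122); cs,_=cv2.findContours(m.astype(np.uint8),cv2.RETR_EXTERNAL,cv2.CHAIN_APPROX_NONE)
# plane fit of the tab
t=roi&(H<20)&(S>140)&(V>150)&(z>.11); B=X[t]; u,s,vt=np.linalg.svd(B-B.mean(0),full_matrices=False); print('tab normal',vt[2])
# top rim pts: plane/circle
B=A[A[:,2]>.124]; c=np.array([.535,-.205]); rr=np.hypot(*(B[:,:2]-c).T); B=B[(rr>.038)]; M=np.c_[2*B[:,:2],np.ones(len(B))]; s=np.linalg.lstsq(M,(B[:,:2]**2).sum(1),rcond=None)[0]; C=s[:2]; print('rim centre',C,'r',np.sqrt(s[2]+C@C),len(B), 'plane',np.linalg.lstsq(np.c_[B[:,:2]-C,np.ones(len(B))],B[:,2],rcond=None)[0])
print('tab yaw',np.degrees(np.arctan2(*(T[:2]-C)[::-1])))
E
```

```text
t 12.10 pos [ 0.5337 -0.2056  0.1834] jawyaw -83.96 down [-0.002  -0.0099 -0.9999] F [ 0.65  0.28 -3.87] T [ 0.092 -0.023 -0.004] w 0.0088 q [-0.362  0.405  0.111  1.275 -0.01   2.674]
tab 136 [ 0.54135286 -0.26207229  0.12719994]
[ 0.54123541 -0.26204232  0.127     ]
ball 131 [ 0.5352197  -0.20544527  0.132     ] [ 0.53981573 -0.20754336  0.13867322] [np.int64(281), np.int64(207)] [np.int64(293), np.int64(219)]
dish white 1310 [ 0.48565105 -0.2496628   0.1143858 ] [ 0.58626752 -0.15839691  0.13994834]
tab normal [ 0.00799909 -0.04761779 -0.9988336 ]
rim centre [ 0.53586757 -0.20478535] r 0.044021749921722766 338 plane [ 0.01906095 -0.00463983  0.12777242]
tab yaw -84.64417620002561
```

View pics/s8z.png

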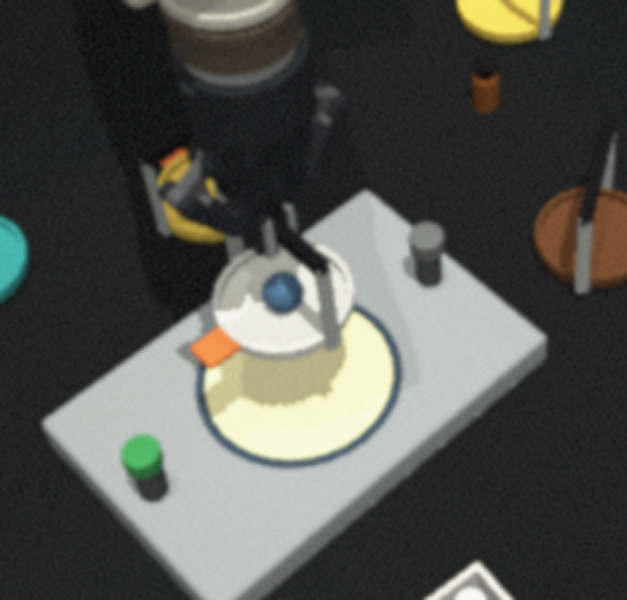

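View pics/w8.png

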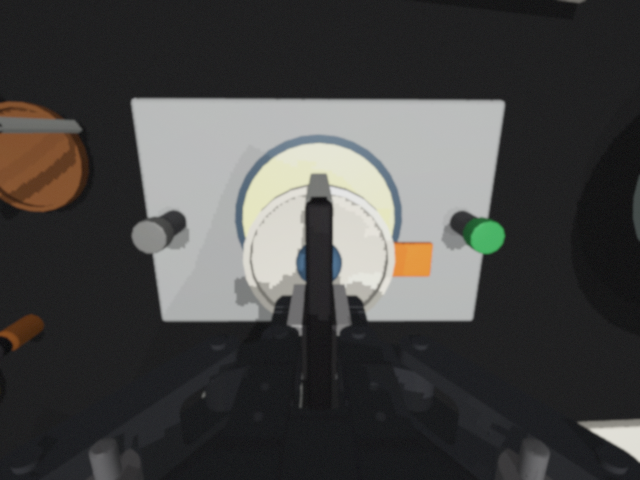

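>>> step_arm --series '[{"x":0,"y":0,"z":0,"twist":0,"jaw":0.4},{"x":0,"y":0,"z":0,"twist":0,"jaw":0.4},{"x":0,"y":0,"z":0,"twist":0,"jaw":0.4},{"x":0,"y":0,"z":0,"twist":0,"jaw":0.4},{"x":0,"y":0,"z":0,"twist":0,"jaw":0.4},{"x":0,"y":0,"z":0,"twist":0,"jaw":0.4}]'

```text
clock: 12.7
eef_pos: [0.5337, -0.2056, 0.1834]
tool_rot: [0.47, 0.524, -0.476, 0.527]
ft_force: [0.2, -0.3, -3.9]
grip_width: 0.0087
```

```bash
python3 - <<'E'
from h import *
o,R=st(); im,d=snap('scene','s9')
bot.job_done(); 
E
```

```text
t 12.70 pos [ 0.5337 -0.2056  0.1834] jawyaw -83.96 down [-0.0021 -0.0099 -0.9999] F [ 0.16 -0.27 -3.89] T [0.039 0.036 0.075] w 0.0087 q [-0.362  0.405  0.111  1.275 -0.01   2.674]
the job is handed in; nothing more can be done
```

View pics/s9.png

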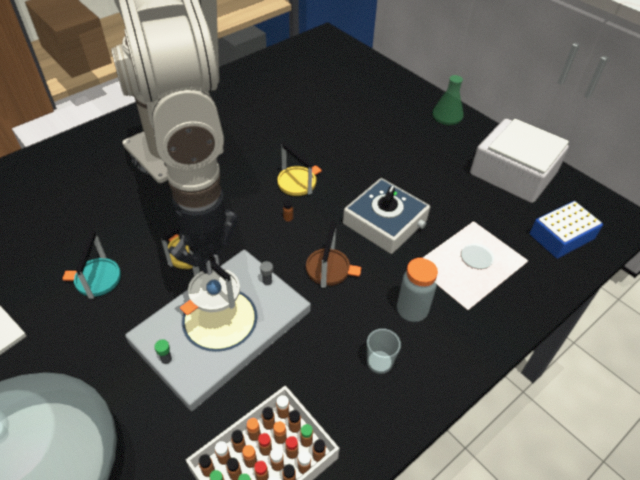

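The job is done and was handed in at 12.7 s. I turned the selector from its second detent to the green dot. I then gripped the dish by its bar, lifted it straight up about 8 cm, turned it a quarter turn in the air, and I am still holding it there.

What the last checks showed:
- **Selector:** after I let go, the wrist camera showed the pointer on the green dot.
- **Direction:** the tab faces the green post. The gripper reads -84.0° and the scene camera -84.6°, against a target of about -84.2°.
- **Position:** the dish axis is at about (0.535, -0.205) and the window centre at about (0.534, -0.206). The underside is about 8 cm above the stand.
- **Level:** the gripper is tilted about 0.6°. Rough depth fits of the dish disagreed: the rim fit gave about 1° and the small tab patch about 2.8°. I put the difference down to noise.
- **Ball:** it is within about 1 mm of the middle of the dish.
- **Other objects:** the vial, bottle, beaker and look-alikes stand where they were.

Nothing failed. My first move calls were refused because some fields were missing, and nothing moved then. One measuring script stopped partway, because it asked for the calibration too often, and I fixed that.

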